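# Press a lens barrel home in the open half of a V-block

### The arm

A 7-joint arm with a two-finger parallel gripper is mounted at the origin on a cart in front of the work surface, level with it; the furniture and walls round the work are solid. World frame = base frame: x ahead of the robot, y to its left, z up, the work surface at z = 0. Lengths are in m, angles in rad, forces in N, time in s.
With the tool pointing down it reaches from about 0.425 to 0.925 m from the base axis. Payload 6.8 kg.
Tool frame: the origin (TCP) lies at the very end of the fingers, on their centre line; the grasp point (between the pads) lies 19 mm behind it; z points along the fingers, y is the line along which they close (so a half turn about z gives the same grasp; the last joint's range is limited). The gripper opens to 85 mm and grips with 20 to 120 N. Pads are 22 mm wide; open, the fingers measure 114 mm over their backs; the gripper's body (76 mm by 85 mm) begins 54 mm behind the grasp point. The pads swing forward as they close: fully open they stand 13 mm farther back than shut.
Start: joints at [-1.415, 0.477, 0.022, 1.555, -0.011, 1.109, -0.083], TCP at [0.176, 0.652, 0.231] pointing down, gripper open.
Joint ranges: [-2.96, 2.96], [-0.34, 2.1], [-1.41, 1.46], [0.24, 2.44], [-1.37, 4.51], [0.17, 1.92], [-2.96, 2.96]. Speed limits (rad/s): [2.39, 2.39, 3.14, 3.14, 3.14, 3.14, 3.14].

### API

Orientations are given as a unit quaternion [w, x, y, z].
In Python, from station import get_obs, read_camera, hand_in gives the robot as it stands.
- The arm moves only by the tool arm_command, never from a script. Its argument "commands" is one flat list of numbers, 7 for each row, row after row: the shift along the tool's x, y, z in m, then the turn, a rotation vector about the tool's x, y, z in degrees, then the opening, from 0 (shut) to 1 (fully open). In form: [tx, ty, tz, rx, ry, rz, fingers, tx, ty, tz, rx, ry, rz, fingers, ...]. A call has 1 to 8 rows; each row is the pose to reach, as a shift and turn from the pose commanded when the call began, along the tool's axes at that moment; what a row does not reach only later rows make up. A row lasts 1/10 s, in which the tool goes at most 50 mm and 8.59 degrees, less where a joint would pass 70% of its speed; a pose out of reach is approached as far as the arm can. A call with a gripper value outside its range is refused whole. The fingers move at their own pace and stop on an object; "force" is the grip in N (left out, the last holds). Time passes only in rows, so rows that repeat a pose let the fingers close. It gives the time, the measured TCP pose, the force, the opening and the grip force at its end, in the units of the state.
- get_obs(): the state, without advancing time (a new reading comes with each control period).
- read_camera(name): name is "scene" or "top" or "wrist"; returns a dict with "img" (400x640x3 uint8, red, green, blue), "camera_matrix" (3x3 intrinsics, pixels), "pose" (4x4, takes a point from camera to world coordinates). Camera axes: x right, y down, z forward; pixel columns grow to the right and rows downward; lengths in m; the calibration is good to about 2 mm. A picture is of the moment at which its call begins. There is no depth.
- hand_in(): hands the job in; it is judged then, once.
The state is a dict: "t": time; "q": joint angles; "joint_vel": joint speeds; "joint_torque": joint torques, N m; "eef_pos": TCP position; "tool_rot": TCP orientation; "contact_force": force on the tool from outside, world axes, zero at the start; "torque": the same for the moment, N m; "gripper_width": opening from 0.0 (shut) to 1.0 (fully open); "grasp_force": force on a finger pad.
Only numpy, scipy, OpenCV 4.12 (cv2) and the standard library are available. Lean on these libraries where they do the work, as an engineer would, in place of code of your own. Each camera call takes 0.05 s, during which the arm holds its last target. There are 200 camera calls.

### The job

Take the lens barrel from its parts rest and seat it lengthwise in the half of the V-block that the hinged flap leaves open, wholly on the V and clear of the hinge, without pushing the flap. Press it down so that it bears on both flanks of the V with about 12 N (never over 30 N), and finish while still holding it pressed there: do not let go. Leave the jar, the heat sink and the tape roll where they are.

Things in the scene. Friction and masses are not known exactly. Their poses are not given: they have to be found in the camera images.
- lens_barrel: Dark steel cylinder, 36 mm diameter, 60 mm long, glass in both ends, 0.13 kg give or take 30 percent. Origin at its centre on the axis; its y axis runs along the barrel (both ends are alike; x and z mean nothing, as it may roll). It starts lying level on the parts rest, axis 27 mm above the bench.
- parts_rest: Small black plastic block, 26 mm wide (x), 50 mm long (y), 12 mm high, fixed to the bench, with a shallow groove along y in which the barrel lies loose, overhanging about 5 mm all round. Origin at the centre of its underside.
- v_block: Metal V-block on a riser, fixed to the bench. Origin at the centre of its underside (bench height), groove along its y. Foot 90 mm wide (x), 170 mm long; at 80 to 92 mm height a 74 mm wide plate, on it a 30 mm wide, 170 mm long rail with a 90 degree V in its top: rims 130 mm high at x = +-14 mm. At y = 0 a flap is hinged between two ears (x = 16 to 21 mm on both sides, 14 mm long, up to 142 mm high).
- seat_plus (a point): A fixed point on the V-block at its y = +46 mm, x = 0, 142 mm high: the centre of a barrel seated in the +y half. A centre 37 to 55 mm from the block's middle lies wholly on the V, clear of the hinge.
- seat_minus (a point): The same at y = -46 mm, for the -y half. Beyond x = 0.54 m (bench frame) the microscope overhangs the bench: its screen between the rest and the V-block from 0.17 m up, other parts behind the V-block from 0.14 to 0.19 m and again further back.
- flank_near: The flank of the V on the block's -x side, 170 mm long, sloping 45 degrees. Smooth (friction on the barrel about 0.2). Its origin is that of the V-block. The seated barrel touches it along a line at x = -13 mm, z = 129 mm of the V-block frame.
- flank_far: The flank on the +x side, a mirror image of the near one, same origin; contact line at x = +13 mm, z = 129 mm.
- flap (a joint): Angle of the loose steel flap (26 mm wide, 76 mm long, 8 mm thick), hinged in the V-block at y = 0, 136 mm high, axis along the block's x. 0 is upright, +1.57 lies flat over the half of the groove at +y, -1.57 over the half at -y. It falls by itself to the side to which it leans and lies still about 1.5 s after the start.
- flap_tip (a point): Middle of the free end of the flap, 76 mm from the hinge.
- flux_jar: Bystander: round jar with a red lid, 48 mm across, 35 mm high; origin under its centre.
- heatsink: Bystander: black finned heat sink 40 x 40 x 22 mm; origin under its centre.
- film_tape: Bystander: roll of amber tape lying flat, 74 mm across, 15 mm high; origin under its centre.

How it is judged:
By the outcome, as a careful person would: the job done as asked, in the order asked, and still so for the second after the job is handed in, while the arm keeps its last pose, push and grip.
It also fails if it takes over 45 s, if anything falls off the work surface, if the arm or the gripper's body presses on something with over 40 N, if the wrist force passes 120 N, or if a joint passes its speed limit or range.

## Working session

There is one attempt and no reset: what is moved stays moved. The work goes in short steps, Python scripts to look and compute and a tool call to move; the robot and the scene stay as the last step left them, time stands still between calls to the robot, and variables do not carry over. Pictures are saved under pics/ and viewed, at most 10 in all, crops included, and the job is handed in when it is done.

Besides the shell and the picture viewer there is one more tool, called after "Call:" as name(argument=value, ...), one argument or row to a line, values as JSON. arm_command: Moves the arm, as the interface text tells. Its arguments: {"type":"object","properties":{"commands":{"type":"array","items":{"type":"number"}},"force":{"type":"number"}},"required":["commands"]}

```bash
mkdir -p pics; cat > h.py <<'E'
import numpy as np, cv2, json
from station import get_obs, read_camera, hand_in
from scipy.spatial.transform import Rotation as R
def snap(n,f):
    c=read_camera(n); cv2.imwrite('pics/'+f+'.png',c['img'][:,:,::-1]); np.savez('pics/'+f,K=c['camera_matrix'],T=c['pose']); return c
def ray(f,u,v,z):
    d=np.load('pics/'+f+'.npz');K,T=d['K'],d['T']
    r=T[:3,:3]@np.linalg.inv(K)@[u,v,1];o=T[:3,3]
    return o+r*(z-o[2])/r[2]
def proj(f,p):
    d=np.load('pics/'+f+'.npz');K,T=d['K'],d['T']
    c=K@(T[:3,:3].T@(np.array(p)-T[:3,3]));return c[:2]/c[2]
E
python3 - <<'E'
from h import *
o=get_obs();print({k:np.round(v,4) for k,v in o.items()})
for n in('top','scene'):
    c=snap(n,n+'0');print(n,np.round(c['pose'],3))
print(c['camera_matrix'])
E
```

```text
{'t': np.float64(0.0), 'q': array([-1.4151,  0.4778,  0.0223,  1.5565, -0.0115,  1.1093, -0.0831]), 'joint_vel': array([-0.0016, -0.0016,  0.0009, -0.001 , -0.0015,  0.0006, -0.    ]), 'joint_torque': array([-8.00000e-04, -5.96439e+01,  1.60770e+00, -2.81200e+01,
        1.25000e-02,  9.50000e-03,  0.00000e+00]), 'eef_pos': array([0.1759, 0.6511, 0.2303]), 'tool_rot': array([-0.000e+00,  1.315e-01,  9.913e-01, -9.000e-04]), 'contact_force': array([-0.0228, -0.4178,  0.736 ]), 'torque': array([ 0.0317, -0.0495,  0.0077]), 'grasp_force': np.float64(0.0), 'gripper_width': np.float64(1.0005)}
top [[ 0.006 -0.994  0.106  0.39 ]
 [-1.    -0.004  0.015  0.091]
 [-0.015 -0.106 -0.994  1.038]
 [ 0.     0.     0.     1.   ]]
scene [[-0.52  -0.349  0.78  -0.136]
 [-0.854  0.197 -0.482  0.52 ]
 [ 0.014 -0.916 -0.4    0.486]
 [ 0.     0.     0.     1.   ]]
[[362.9341066    0.         327.14951565]
 [  0.         362.9341066  203.30920591]
 [  0.           0.           1.        ]]
```

View pics/top0.png

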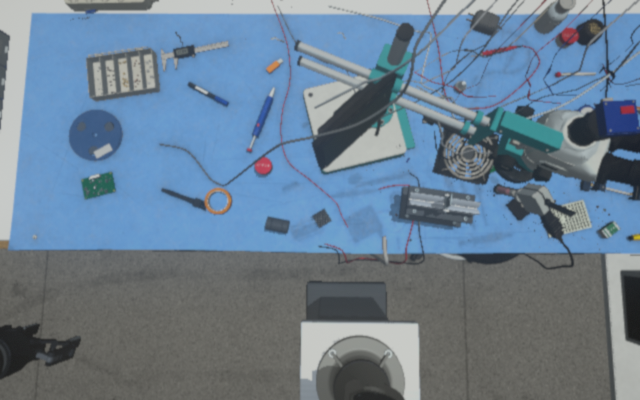

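View pics/scene0.png

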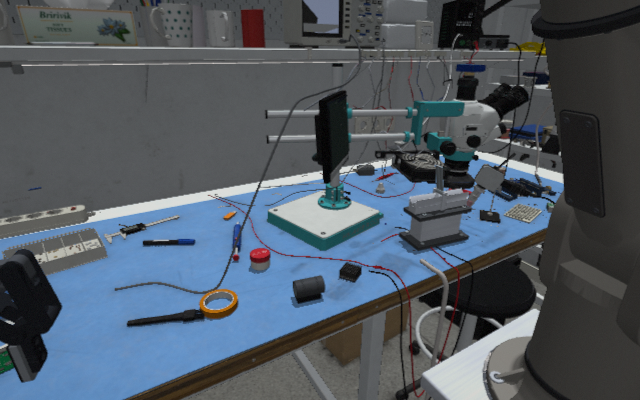

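Top view: barrel near (277,225), heat sink near (321,217), V-block near (438,207), jar at (263,166). In the scene view the barrel is at (308,289) and the V-block near (437,215). I'll enlarge both around the barrel and the V-block.

```bash
python3 - <<'E'
from h import *
a=cv2.imread('pics/top0.png')[170:250,255:495]
b=cv2.imread('pics/scene0.png')[155:315,270:510]
a=cv2.resize(a,None,fx=3.3,fy=3.3,interpolation=3);b=cv2.resize(b[:, :],None,fx=2,fy=2,interpolation=3)
b=cv2.copyMakeBorder(b,0,0,0,a.shape[1]-b.shape[1],0)
cv2.imwrite('pics/c0.png',np.vstack([a,b]))
print(a.shape)
for u,v,z in[(277,225,.027),(438,207,.13),(263,166,.035),(321,217,.022)]:print(ray('top0',u,v,z))
E
```

```text
(264, 792, 3)
[0.41072043 0.22467942 0.027     ]
[ 0.45461721 -0.18139112  0.13      ]
[0.57169465 0.26511071 0.035     ]
[0.43329926 0.10526794 0.022     ]
```

View pics/c0.png

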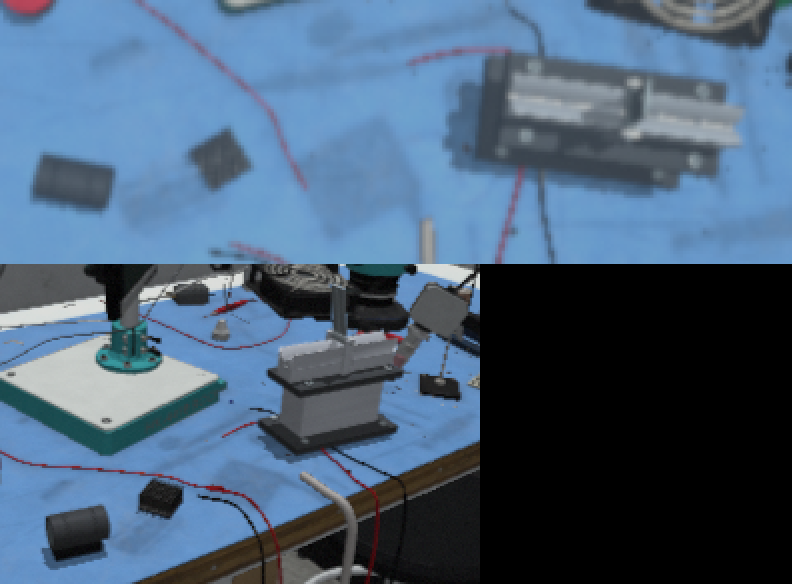

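Crop: barrel corners are (37,155), (115,163), (107,210) and (32,203), so its axis runs about 6° off world y. The flap is still upright at (634,105), with the rail spanning x 508–740. I'll work out the move to above the barrel.

```bash
cat >> h.py <<'E'
def Rt(o): return R.from_quat(np.roll(o['tool_rot'],-1))
def plan(p,ang=None):
    """p = wanted TCP; ang = wanted heading (deg) of tool y in world, tool pointing down. prints shift, rotvec in tool frame (both half-turn options)"""
    o=get_obs();r=Rt(o)
    print('shift',np.round(r.inv().apply(np.array(p)-o['eef_pos']),4),'tcp',np.round(o['eef_pos'],4))
    for s in(0,180):
        a=np.radians(ang+s);y=np.array([np.cos(a),np.sin(a),0]);z=np.array([0,0,-1]);x=np.cross(y,z)
        print(s,'rot',np.round((r.inv()*R.from_matrix(np.c_[x,y,z])).as_rotvec(degrees=True),2))
E
python3 - <<'E'
from h import *
c=lambda u,v,z:ray('top0',255+u/3.3,170+v/3.3,z)
cs=[c(37,155,.03),c(115,163,.03),c(107,210,.027),c(32,203,.027)];print(np.round(cs,3),np.mean(cs,0))
d=(cs[0]+cs[3]-cs[1]-cs[2])/2;print('axis deg',np.degrees(np.arctan2(d[1],d[0])),np.linalg.norm(d))
a=np.degrees(np.arctan2(d[1],d[0]))
# block: plate corners z .092
for q in[(508,75,.13),(740,100,.13),(508,118,.13),(740,146,.13),(634,105,.142)]:print(np.round(c(*q),4))
p=np.mean(cs,0);p[2]=.17
plan(p,a-90); print(Rt(get_obs()).as_matrix().round(3))
E
```

```text
[[0.432 0.254 0.03 ]
 [0.426 0.19  0.03 ]
 [0.388 0.196 0.027]
 [0.393 0.258 0.027]] [0.40967907 0.2243621  0.0285    ]
axis deg 84.76517036214922 0.06340662804644788
[ 0.4893 -0.1115  0.13  ]
[ 0.4715 -0.282   0.13  ]
[ 0.4573 -0.1108  0.13  ]
[ 0.4375 -0.2806  0.13  ]
[ 0.4664 -0.2     0.142 ]
shift [-0.337  -0.351   0.0611] tcp [0.1759 0.6511 0.2305]
0 rot [-7.000e-02  7.000e-02  8.012e+01]
180 rot [-7.000e-02 -7.000e-02 -9.988e+01]
[[-0.965  0.261 -0.   ]
 [ 0.261  0.965 -0.002]
 [-0.    -0.002 -1.   ]]
```

Call:
arm_command(
  commands=[-0.337,-0.351,0.04,0,0,80,1,-0.337,-0.351,0.04,0,0,80,1,-0.337,-0.351,0.04,0,0,80,1,-0.337,-0.351,0.04,0,0,80,1,-0.337,-0.351,0.04,0,0,80,1,-0.337,-0.351,0.04,0,0,80,1,-0.337,-0.351,0.04,0,0,80,1,-0.337,-0.351,0.04,0,0,80,1],
)

```text
t: 0.9
eef_pos: [0.368, 0.3001, 0.1983]
tool_rot: [-0.0, 0.67, 0.742, 0.0]
contact_force: [0.7, -0.2, -0.3]
gripper_width: 0.999
grasp_force: 0.0
```

```bash
python3 - <<'E'
from h import *
plan([.4097,.2244,.17],-5.2)
E
```

```text
shift [-0.0795  0.0339  0.0283] tcp [0.368  0.3001 0.1983]
0 rot [-1.000e-02 -1.000e-02  1.099e+01]
180 rot [ 2.0000e-02 -1.0000e-02 -1.6901e+02]
```

Call:
arm_command(
  commands=[-0.08,0.034,0.02,0,0,11,1,-0.08,0.034,0.02,0,0,11,1,-0.08,0.034,0.02,0,0,11,1,-0.08,0.034,0.02,0,0,11,1],
)

```text
t: 1.3
eef_pos: [0.4099, 0.2254, 0.1783]
tool_rot: [-0.0, 0.737, 0.676, -0.0]
contact_force: [0.3, 0.9, -0.8]
gripper_width: 1.001
grasp_force: 0.0
```

```bash
python3 - <<'E'
from h import *
c=snap('wrist','w1');print(np.round(c['pose'],3),get_obs()['eef_pos'],proj('w1',[.4097,.2244,.045]))
snap('scene','s1');snap('top','t1')
a=c['img'][:,:,::-1]
b=cv2.imread('pics/scene0.png')
s=cv2.resize(cv2.imread('pics/s1.png')[160:260,370:530],None,fx=2.5,fy=2.5);t=cv2.resize(cv2.imread('pics/t1.png')[165:250,380:500],None,fx=2.5,fy=2.5)
out=np.zeros((600,800,3),np.uint8);out[:333,:533]=cv2.resize(a,(533,333));out[340:340+s.shape[0],:s.shape[1]]=s;out[340:340+t.shape[0],410:410+t.shape[1]]=t
cv2.imwrite('pics/m1.png',out)
E
```

```text
[[ 0.996 -0.082 -0.028  0.417]
 [-0.086 -0.941 -0.326  0.31 ]
 [-0.     0.327 -0.945  0.321]
 [ 0.     0.     0.     1.   ]] [0.40962825 0.2265985  0.1784613 ] [320.795456   192.85105572]
```

View pics/m1.png

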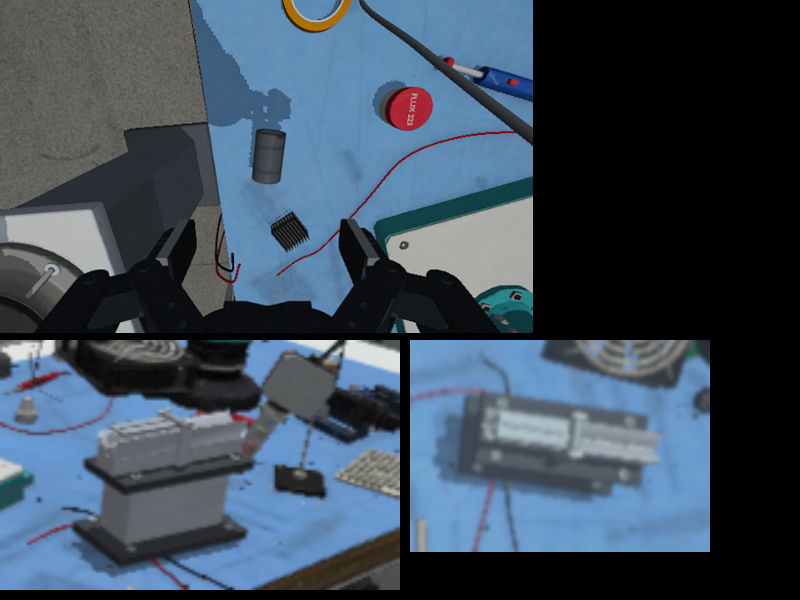

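Wrist view: barrel at about (254–285, 130–183) in the mosaic, clear of the heat sink. The flap has fallen to the image left (world +y), so the open half is on the world −y side, at 575–660 in the top crop.

```bash
python3 - <<'E'
from h import *
cv2.imwrite('pics/m2.png',cv2.resize(cv2.imread('pics/w1.png')[140:240,280:370],None,fx=6,fy=6,interpolation=3))
E
```

```text
(no output)
```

View pics/m2.png

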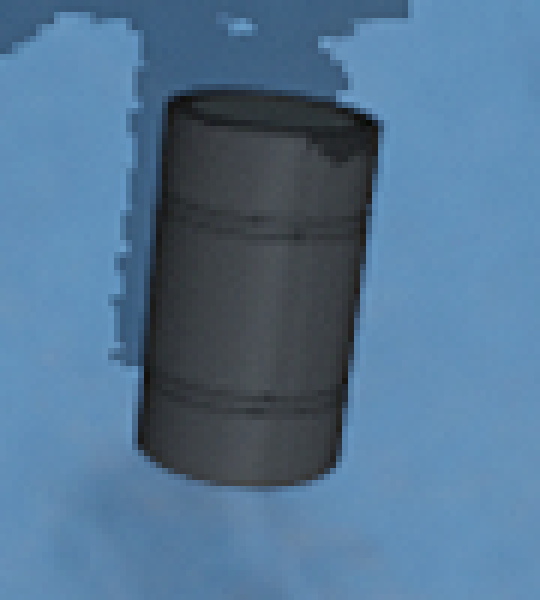

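```bash
python3 - <<'E'
from h import *
a=ray('w1',280+274/6,140+112/6,.027);b=ray('w1',280+240/6,140+453/6,.028)
d=a-b;m=(a+b)/2;print(a,b,m,np.linalg.norm(d)); an=np.degrees(np.arctan2(d[1],d[0]));print(an)
m[2]=.010;plan(m,an-90)
E
```

```text
[0.41699795 0.25334004 0.027     ] [0.40627672 0.19464523 0.028     ] [0.41163733 0.22399264 0.0275    ] 0.05967433302582759
79.64843999639464
shift [-0.0034  0.0025  0.1686] tcp [0.4094 0.2275 0.1786]
0 rot [-0.01 -0.03  5.64]
180 rot [ 4.0000e-02 -1.0000e-02 -1.7436e+02]
```

Call:
arm_command(
  commands=[-0.003,0.002,0.045,0,0,5.6,1,-0.003,0.002,0.09,0,0,5.6,1,-0.003,0.002,0.13,0,0,5.6,1,-0.003,0.002,0.155,0,0,5.6,1,-0.003,0.002,0.168,0,0,5.6,1,-0.003,0.002,0.168,0,0,5.6,1],
  force=50,
)

```text
t: 2.05
eef_pos: [0.4106, 0.2234, 0.0094]
tool_rot: [-0.0, 0.768, 0.64, -0.001]
contact_force: [0.8, -0.1, 1.3]
gripper_width: 1.004
grasp_force: 0.0
```

Call:
arm_command(
  commands=[0,0,0,0,0,0,0.3,0,0,0,0,0,0,0.3,0,0,0,0,0,0,0.3,0,0,0,0,0,0,0.3,0,0,0,0,0,0,0.3,0,0,0,0,0,0,0.3,0,0,0,0,0,0,0.3,0,0,0,0,0,0,0.3],
  force=50,
)

```text
t: 2.85
eef_pos: [0.4119, 0.2236, 0.0115]
tool_rot: [-0.0, 0.769, 0.64, 0.001]
contact_force: [-3.1, 0.1, 7.6]
gripper_width: 0.405
grasp_force: 49.0
```

Call:
arm_command(
  commands=[0,0,-0.03,0,0,0,0.3,0,0,-0.08,0,0,0,0.3,0,0,-0.13,0,0,0,0.3,-0.01,0.004,-0.18,0,0,0,0.3,-0.05,0.02,-0.2,0,0,-2,0.3,-0.09,0.035,-0.2,0,0,-4,0.3,-0.13,0.05,-0.2,0,0,-4,0.3,-0.17,0.065,-0.2,0,0,-4,0.3],
)

```text
t: 3.65
eef_pos: [0.4445, 0.0424, 0.2112]
tool_rot: [-0.0, 0.746, 0.666, 0.001]
contact_force: [0.2, -0.2, -0.5]
gripper_width: 0.408
grasp_force: 50.9
```

```bash
python3 - <<'E'
from h import *
plan([.455,0,.21],-6);plan([.459,-.242,.21],-6);print(get_obs()['contact_force'],get_obs()['gripper_width'])
E
```

```text
shift [-0.041   0.0152  0.0011] tcp [0.4445 0.0424 0.2112]
0 rot [ 0.05 -0.1  -0.45]
180 rot [-1.5000e-01 -8.0000e-02  1.7955e+02]
shift [-0.281   0.0463  0.0008] tcp [0.4445 0.0424 0.2112]
0 rot [ 0.05 -0.1  -0.45]
180 rot [-1.5000e-01 -8.0000e-02  1.7955e+02]
[ 0.24864743 -0.20598946 -0.54295594] 0.40813526419091956
```

Call:
arm_command(
  commands=[-0.04,0.012,0,0,0,0,0.3,-0.085,0.02,0,0,0,0,0.3,-0.13,0.028,0,0,0,0,0.3,-0.175,0.034,0,0,0,0,0.3,-0.22,0.04,0,0,0,0,0.3,-0.26,0.045,0,0,0,0,0.3,-0.281,0.046,0,0,0,0,0.3,-0.281,0.046,0,0,0,0,0.3],
)

```text
t: 4.45
eef_pos: [0.4575, -0.2441, 0.211]
tool_rot: [0.001, 0.748, 0.664, -0.0]
contact_force: [-0.7, -0.0, -1.9]
gripper_width: 0.403
grasp_force: 50.8
```

```bash
python3 - <<'E'
from h import *
c=snap('wrist','w2');o=get_obs();print(o['eef_pos'],o['gripper_width'])
cv2.imwrite('pics/m3.png',cv2.resize(c['img'][:,:,::-1],(800,500)))
E
```

```text
[ 0.45792736 -0.24178519  0.21069739] 0.40208160705259727
```

View pics/m3.png

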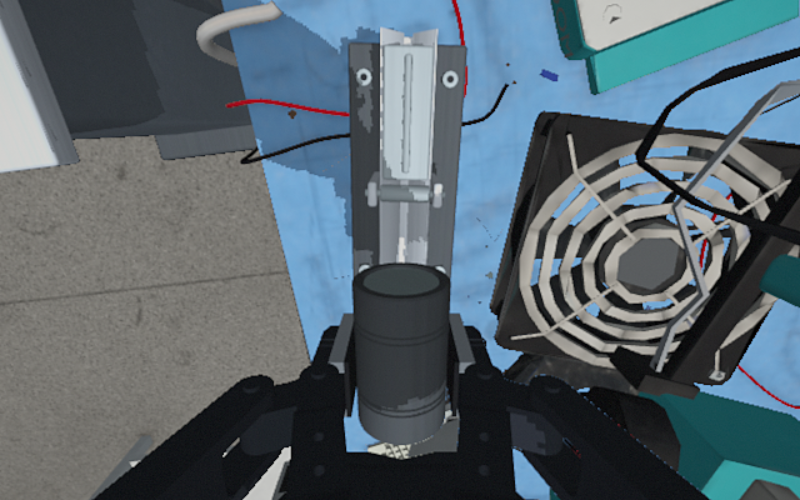

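Wrist view (800×500 scale): hinge pin between the ears at (372,193) and (438,193), flap on the far (+y) half, rail end around (409,30), barrel end face at (402,281). I'll take one enlarged crop for precise alignment.

```bash
python3 - <<'E'
from h import *
cv2.imwrite('pics/m4.png',cv2.resize(cv2.imread('pics/w2.png')[10:250,265:385],None,fx=5,fy=2.5,interpolation=3))
E
```

```text
(no output)
```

View pics/m4.png

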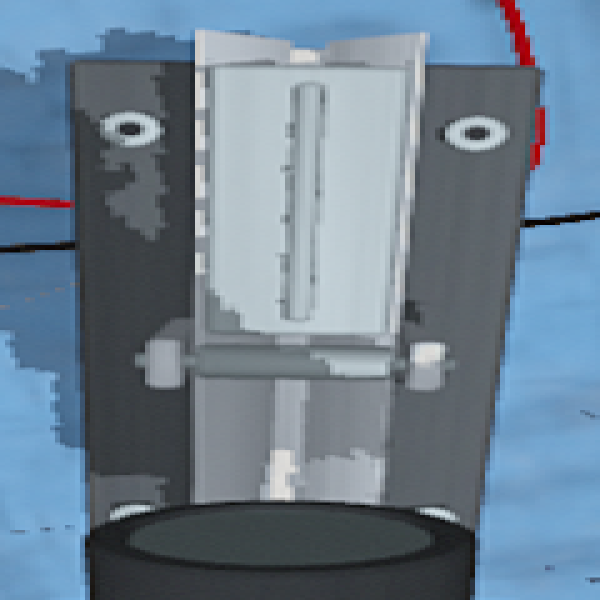

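```bash
python3 - <<'E'
from h import *
c=lambda X,Y,z:ray('w2',265+X/5,10+Y/2.5,z)
fl,fr,nl,nr=c(196,32,.13),c(426,36,.13),c(192,495,.13),c(384,495,.13)
print('widths',np.linalg.norm(fl-fr),np.linalg.norm(nl-nr))
e=(c(162,364,.138)+c(428,364,.138))/2;print('ears',np.linalg.norm(c(162,364,.138)-c(428,364,.138)))
F=(fl+fr)/2;N=(nl+nr)/2;d=F-N;d/=np.linalg.norm(d);a=np.degrees(np.arctan2(d[1],d[0]))
pl,pr=c(74,64,.092),c(538,68,.092);print('plate w',np.linalg.norm(pl-pr),'perp',[np.degrees(np.arctan2(*(x)[[1,0]]))+90 for x in(pr-pl,fr-fl,)])
print('yaw',a,'hinge',e,'F',F,'N',N,'F-hinge dist',(F-e)@d,'lateral hinge',np.cross(d[:2],(e-N)[:2]))
ctr=e.copy();
o=get_obs();zb=o['eef_pos'][2]+.018
b=c(281,538,zb);print('barrel w',np.linalg.norm(c(88,540,zb)-c(474,540,zb)),'end',b,'end->tcp',b-o['eef_pos'])
ctr=F-d*.085;ctr[2]=0;print('ctr from F',ctr)
s=e-d*.047;s[2]=.15
print('seat',s);plan(s,a-90)
# lateral offset of barrel end from groove line
print('lat barrel',np.cross(d[:2],(b-N)[:2]), 'along from hinge',(b-e)@d)
E
```

```text
widths 0.029879388708941457 0.03025170859964138
ears 0.038097242329343584
plate w 0.07137177421333667 perp [np.float64(82.33311180853717), np.float64(81.46491156189215)]
yaw 81.95907778970107 hinge [ 0.46513151 -0.19919098  0.138     ] F [ 0.47702353 -0.1154266   0.13      ] N [ 0.45918633 -0.24169047  0.13      ] F-hinge dist 0.08460430430665632 lateral hinge 5.8110315463284073e-05
barrel w 0.03466909996601246 end [ 0.461181   -0.21370954  0.22869739] end->tcp [0.00325364 0.02807565 0.018     ]
ctr from F [ 0.4651337  -0.19959091  0.        ]
seat [ 0.45855713 -0.24572889  0.15      ]
shift [-0.0038  0.0011  0.0607] tcp [ 0.4579 -0.2418  0.2107]
0 rot [0.   0.01 1.37]
180 rot [-2.0000e-02  0.0000e+00 -1.7863e+02]
lat barrel 0.001938920656195556 along from hinge -0.014928423982586238<stdin>:8: DeprecationWarning: Arrays of 2-dimensional vectors are deprecated. Use arrays of 3-dimensional vectors instead. (deprecated in NumPy 2.0)
<stdin>:16: DeprecationWarning: Arrays of 2-dimensional vectors are deprecated. Use arrays of 3-dimensional vectors instead. (deprecated in NumPy 2.0)
```

Call:
arm_command(
  commands=[-0.002,0.001,0,0,0,1.4,0.3,-0.002,0.001,0.025,0,0,1.4,0.3,-0.002,0.001,0.05,0,0,1.4,0.3,-0.002,0.001,0.068,0,0,1.4,0.3,-0.002,0.001,0.075,0,0,1.4,0.3,-0.002,0.001,0.075,0,0,1.4,0.3],
)

```text
t: 5.1
eef_pos: [0.4593, -0.2412, 0.135]
tool_rot: [-0.001, 0.754, 0.657, -0.0]
contact_force: [-0.1, 0.0, -1.3]
gripper_width: 0.405
grasp_force: 50.8
```

Call:
arm_command(
  commands=[0,0,0.001,0,0,0,0.3,0,0,0.002,0,0,0,0.3,0,0,0.003,0,0,0,0.3,0,0,0.004,0,0,0,0.3,0,0,0.004,0,0,0,0.3],
)

```text
t: 5.6
eef_pos: [0.4595, -0.2425, 0.1316]
tool_rot: [0.0, 0.754, 0.657, 0.0]
contact_force: [-0.3, -0.9, -0.8]
gripper_width: 0.403
grasp_force: 50.8
```

Call:
arm_command(
  commands=[-0.002,0,0.001,0,0,0,0.3,-0.002,0,0.002,0,0,0,0.3,-0.002,0,0.003,0,0,0,0.3,-0.002,0,0.003,0,0,0,0.3],
)

```text
t: 6.0
eef_pos: [0.4591, -0.2444, 0.1283]
tool_rot: [-0.0, 0.754, 0.657, -0.0]
contact_force: [-0.4, 0.6, -0.2]
gripper_width: 0.404
grasp_force: 50.8
```

Call:
arm_command(
  commands=[0,0,0.0005,0,0,0,0.3,0,0,0.001,0,0,0,0.3,0,0,0.001,0,0,0,0.3],
)

```text
t: 6.3
eef_pos: [0.4592, -0.2444, 0.1275]
tool_rot: [-0.0, 0.754, 0.657, -0.0]
contact_force: [-0.1, -0.7, -1.3]
gripper_width: 0.404
grasp_force: 50.8
```

Call:
arm_command(
  commands=[0,0,0.0005,0,0,0,0.3,0,0,0.001,0,0,0,0.3,0,0,0.001,0,0,0,0.3],
)

```text
t: 6.6
eef_pos: [0.4586, -0.2445, 0.1265]
tool_rot: [-0.0, 0.754, 0.657, -0.0]
contact_force: [-2.3, -0.2, 2.9]
gripper_width: 0.404
grasp_force: 51.2
```

Call:
arm_command(
  commands=[0,0,0.0005,0,0,0,0.3,0,0,0.0005,0,0,0,0.3],
)

```text
t: 6.8
eef_pos: [0.4586, -0.2445, 0.1263]
tool_rot: [-0.001, 0.754, 0.657, -0.0]
contact_force: [-5.4, 2.1, 8.3]
gripper_width: 0.405
grasp_force: 51.9
```

Call:
arm_command(
  commands=[0,-0.0004,0,0,0,0,0.3,0,-0.0007,0,0,0,0,0.3,0,-0.0007,0,0,0,0,0.3],
)

```text
t: 7.1
eef_pos: [0.4585, -0.2445, 0.1264]
tool_rot: [0.0, 0.754, 0.657, 0.0]
contact_force: [-2.7, 2.0, 6.3]
gripper_width: 0.404
grasp_force: 51.4
```

```bash
cat > f.py <<'E'
from h import *
L=[]
for i in range(4):
    read_camera('top');o=get_obs();L.append(np.r_[o['contact_force'],o['torque'],o['eef_pos']])
print(np.mean(L,0).round(4),np.std(L,0).round(4),o['t'])
E
python3 f.py
```

```text
[-2.4909  0.6791  5.7871  0.1943  0.5942 -0.082   0.4585 -0.2445  0.1264] [0.609  0.5715 0.4689 0.035  0.0356 0.0204 0.     0.     0.    ] 7.3
```

Call:
arm_command(
  commands=[0,-0.0005,0,0,0,0,0.3,0,-0.0007,0.0003,0,0,0,0.3,0,-0.0007,0.0003,0,0,0,0.3],
)

```text
t: 7.6
eef_pos: [0.4585, -0.2445, 0.1263]
tool_rot: [0.001, 0.754, 0.657, 0.001]
contact_force: [-2.2, 0.8, 7.8]
gripper_width: 0.403
grasp_force: 51.6
```

```bash
python3 f.py
```

```text
[-1.8682  1.1183  7.7554  0.249   0.3598 -0.1088  0.4585 -0.2445  0.1263] [0.2701 0.2817 0.8123 0.0279 0.0193 0.0181 0.     0.     0.    ] 7.8
```

Call:
arm_command(
  commands=[0,-0.0005,0.0002,0,0,0,0.3,0,-0.0008,0.0004,0,0,0,0.3,0,-0.0008,0.0004,0,0,0,0.3],
)

```text
t: 8.1
eef_pos: [0.4585, -0.2446, 0.1263]
tool_rot: [0.001, 0.754, 0.657, 0.001]
contact_force: [-1.0, 1.1, 9.0]
gripper_width: 0.403
grasp_force: 51.8
```

```bash
python3 f.py
```

```text
[-0.5572  1.9021  8.937   0.2993  0.1206 -0.1642  0.4585 -0.2446  0.1263] [0.3076 0.5592 0.3283 0.0299 0.0288 0.0149 0.     0.     0.    ] 8.3
```

Call:
arm_command(
  commands=[0.0003,-0.0002,0.0003,0,0,0,0.3,0.0003,-0.0003,0.0006,0,0,0,0.3,0.0003,-0.0003,0.0006,0,0,0,0.3],
)

```text
t: 8.6
eef_pos: [0.4585, -0.2446, 0.1262]
tool_rot: [0.001, 0.754, 0.657, 0.001]
contact_force: [-1.0, 1.0, 13.6]
gripper_width: 0.405
grasp_force: 52.3
```

```bash
python3 f.py
```

```text
[-2.1014  2.0994 13.5492  0.3495  0.394  -0.1601  0.4585 -0.2446  0.1262] [0.1706 0.2075 0.2845 0.019  0.0065 0.0303 0.     0.     0.    ] 8.8
```

Call:
arm_command(
  commands=[0.0004,-0.0006,-0.0002,0,0,0,0.3,0.0004,-0.001,-0.0002,0,0,0,0.3,0.0004,-0.001,-0.0002,0,0,0,0.3],
)

```text
t: 9.1
eef_pos: [0.4585, -0.2446, 0.1263]
tool_rot: [0.003, 0.754, 0.657, 0.001]
contact_force: [1.3, -1.1, 7.2]
gripper_width: 0.407
grasp_force: 51.6
```

```bash
python3 f.py; python3 - <<'E'
from h import *
c=snap('wrist','w3');s=snap('scene','s3')
out=np.vstack([cv2.resize(c['img'][:,:,::-1][20:340,160:480],(400,400)),np.zeros((1,400,3),np.uint8)])[:400]
out=np.hstack([out,cv2.resize(s['img'][:,:,::-1][130:270,360:500],(400,400))]);cv2.imwrite('pics/m5.png',out)
E
```

```text
[ 1.6152 -0.4283  6.9607 -0.1543 -0.4199 -0.1393  0.4585 -0.2446  0.1263] [0.4578 0.2696 0.3301 0.0117 0.0382 0.0088 0.     0.     0.    ] 9.3
```

View pics/m5.png

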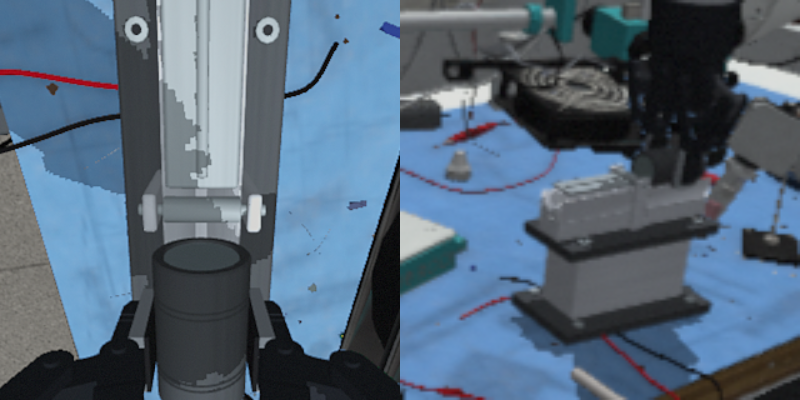

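The barrel lies in the V clear of the ears (end face around (202,255), pin at (203,210)), and the flap is undisturbed. I'll trim the press.

Call:
arm_command(
  commands=[0,0.0003,0.0002,0,0,0,0.3,0,0.0004,0.0005,0,0,0,0.3,0,0.0004,0.0005,0,0,0,0.3],
)

```text
t: 9.7
eef_pos: [0.4585, -0.2445, 0.1262]
tool_rot: [0.002, 0.754, 0.657, 0.001]
contact_force: [-0.2, 0.4, 14.7]
gripper_width: 0.403
grasp_force: 52.5
```

```bash
python3 f.py
```

```text
[-1.3498  0.3857 14.3125  0.1645  0.1753 -0.1759  0.4585 -0.2446  0.1262] [0.2412 0.3314 0.1711 0.0311 0.0205 0.0333 0.     0.     0.    ] 9.9
```

Call:
arm_command(
  commands=[0,-0.0002,-0.0002,0,0,0,0.3,0,-0.0002,-0.0002,0,0,0,0.3,0,-0.0002,-0.0002,0,0,0,0.3],
)

```text
t: 10.2
eef_pos: [0.4585, -0.2445, 0.1262]
tool_rot: [0.002, 0.754, 0.657, 0.001]
contact_force: [0.5, -1.1, 11.8]
gripper_width: 0.405
grasp_force: 51.9
```

```bash
python3 f.py
```

```text
[ 4.45200e-01 -5.55600e-01  1.18922e+01  9.80000e-03 -1.19400e-01
 -1.58700e-01  4.58500e-01 -2.44600e-01  1.26200e-01] [0.6427 0.5325 0.1493 0.0153 0.0245 0.0389 0.     0.     0.    ] 10.4
```

11.9 N down with almost no sideways force, and it holds steady, so I'm handing in.

```bash
python3 -c "
from station import hand_in
print(hand_in())"
```

```text
the job is handed in; nothing more can be done
None
```

The lens barrel is seated in the open (world −y) half of the V-block, about 46 mm from the hinge, and the arm still holds it pressed down at about 12 N with almost no sideways force; the flap was not pushed, the jar, heat sink and tape roll were not touched, and the job was handed in at about 10.4 s.

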